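Unstack the labelling kit and clip up its batch card

TASK

Set out the labelling kit that is stacked on its batch card, working down from the top: stand the vial upright in the middle of the empty gap in the vial rack, lay the narrow tin flat in the small dish and the wide tin flat in the large dish. Last, lay the batch card straight on the grey board and slide it under the sprung clip, so that the clip bar is lifted and grips the card a good centimetre or two in from one short end, the card lying flat and centred. Do not tip the vial or the tins over on the way.

Things in the scene. Friction and masses are not known exactly. Their poses are not given: they have to be found in the camera images.
- vial: Glass vial with white label and aluminium cap, 24 mm diameter body 36 mm tall, cap 20 mm diameter, 50 mm tall in all, 30 g. At the start it stands on top of the stack (its underside 49 mm above the table). Origin: centre of its underside, z up its axis.
- cap_tin: Narrow closed steel tin (the cap tin), 38 mm diameter, 20 mm tall, 50 g, flat lid. At the start it stands on the wide tin, under the vial (underside at 29 mm). Origin: centre of its underside, z up.
- ink_tin: Wide closed steel tin (the ink-pad tin), 58 mm diameter, 24 mm tall, 110 g, flat lid. At the start it stands on the batch card, under the narrow tin (underside at 5 mm). Origin: centre of its underside, z up.
- card: Stiff white plastic batch card, a grey bar across each end, 120 mm (its x) by 62 mm (its y), 5 mm thick, 50 g, flat on the table under the stack. Grip it by its two long edges with the fingertips; either short end may go under the clip. Origin: centre of its underside, z up.
- rack: Fixed low steel vial rack, 156 mm (x) by 56 mm (y), floor 3 mm thick, rim 10 mm high, 3 mm thick. Four vials like the loose one are fixed in it in a row, at x = -60, -34, 34 and 60 mm, tops 53 mm above the table. The empty gap is the middle of the row, 44 mm clear. Origin: underside, at the middle of the gap, where the vial belongs, within 10 mm.
- dish_small: Fixed small round aluminium dish, 60 mm outside and 54 mm inside diameter, floor 3 mm thick, rim 6 mm high. Origin: centre of its underside. The narrow tin belongs in it.
- dish_large: Fixed large round aluminium dish, 90 mm outside and 84 mm inside diameter, floor 3 mm thick, rim 6 mm high. Origin: centre of its underside. The wide tin belongs in it.
- board: Fixed grey board, 190 mm (x) by 110 mm (y), 6 mm thick, sprung steel clip across its +x end. Origin: centre of its underside; x towards the clip. The card is to lie along x, centred in y (within 12 mm, 10 degrees), its end 8 to 30 mm past the clip's bar: card centre at x = -7 to 15 mm, best 5. Clip posts: y = -36 and 36, x = 77 to 93 mm, 21 mm above the table.
- clip_bar (a point): Middle of the lower edge of the clip's pressing bar (60 mm wide along the board's y), at board x = 45 mm, 1 mm above the board's top at rest. From the bar the clip turns up towards the board's -x end to a lead-in lip at board x = 15 mm, about 9 mm above the board's top: a card slid on the board towards +x lifts the bar with its edge.
- clip (a joint): Turn of the sprung clip in rad: 0 at rest, growing as the bar lifts (about 0.1 with the card under it). It hinges on a pin at board x = 85 mm, 10 mm above the board's top. The spring presses the bar down with 1 to 2 N; pushing the card in takes 5 to 12 N.
Things that resemble listed ones, but are neither listed nor needed, are in the scene too. What is shaped like the card but black or purple is not meant.

How it is judged (in metres and radians):
On the way, in this order (a step that is already met when the one before it is completed fails the run):
1. the vial stands in the rack's gap, let go (horizontal distance between vial and rack below 0.01 m and z of vial in the frame of rack below 0.006 m and angle between vial's own z axis and vertical below 0.1 rad and linear speed of vial below 0.03 m/s and contact force between vial and the fingers below 0.05 N), for 0.2 s.
2. then the narrow tin lies in the small dish, let go (horizontal distance between cap_tin and dish_small below 0.01 m and z of cap_tin in the frame of dish_small below 0.006 m and angle between cap_tin's own z axis and vertical below 0.1 rad and linear speed of cap_tin below 0.03 m/s and contact force between cap_tin and the fingers below 0.05 N), for 0.2 s.
3. then the wide tin lies in the large dish, let go (horizontal distance between ink_tin and dish_large below 0.014 m and z of ink_tin in the frame of dish_large below 0.006 m and angle between ink_tin's own z axis and vertical below 0.1 rad and linear speed of ink_tin below 0.03 m/s and contact force between ink_tin and the fingers below 0.05 N), for 0.2 s.
4. last, the card is under the clip, flat on the board (x of card in the frame of board between -0.007 and 0.025 m and y of card in the frame of board between -0.012 and 0.012 m and z of card in the frame of board between 0.003 and 0.01 m and angle between the x axis of card and the x axis of board, either way round below 0.17 rad and angle between card's own z axis and vertical below 0.1 rad and value of joint clip above 0.04 rad and linear speed of card below 0.03 m/s), for 0.2 s.
At the end, for the whole second after the job is handed in: Vial upright within 10 mm of the middle of the gap; narrow tin flat in the small dish, wide tin flat in the large one; card flat on the board, within 10 degrees and 12 mm of its middle line, one short end at least 8 mm past the lifted clip bar; all released and at rest (all of step 4 and horizontal distance between vial and rack below 0.01 m and z of vial in the frame of rack below 0.006 m and angle between each of vial, cap_tin, ink_tin's own z axis and vertical below 0.1 rad and linear speed of each of vial, cap_tin, ink_tin below 0.03 m/s and horizontal distance between cap_tin and dish_small below 0.01 m and z of cap_tin in the frame of dish_small below 0.006 m and horizontal distance between ink_tin and dish_large below 0.014 m and z of ink_tin in the frame of dish_large below 0.006 m); the robot touches nothing.
It fails at once if the vial or a tin is tipped over (angle between any of vial, cap_tin, ink_tin's own z axis and vertical above 0.8 rad).
It also fails if it takes over 125 s, if anything falls off the work surface, if the arm or the gripper's body presses on something with over 40 N, if the wrist force passes 120 N, or if a joint passes its speed limit or range.

ROBOT

A 6-joint arm with a two-finger parallel gripper is mounted at the origin on the work surface. World frame = base frame: x ahead of the robot, y to its left, z up, the work surface at z = 0. Lengths are in mm, angles in rad, forces in N, time in s.
With the tool pointing down it reaches from about 275 to 850 mm from the base axis. Payload 19 kg.
Tool frame: the origin (TCP) lies at the very end of the fingers, on their centre line; the grasp point (between the pads) lies env.tcp_to_grasp behind it (env.tcp_to_grasp is the distance from the TCP to the grasp point, in mm); z points along the fingers, y is the line along which they close (so a half turn about z gives the same grasp; the last joint's range is limited). The gripper opens to 85 mm and grips with 20 to 120 N. Pads are 22 mm wide; open, the fingers measure 114 mm over their backs; the gripper's body (76 mm by 85 mm) begins 54 mm behind the grasp point. The pads swing forward as they close: fully open they stand 13 mm farther back than shut.
Start: joints at [-1.365, 0.15, 1.437, -0, 1.554, -0.134], TCP at [191.62, -542.1, 231.267] pointing down, gripper open.
Joint ranges: [-2.8, 2.8], [-0.68, 2.1], [0.12, 2.68], [-1.39, 4.53], [0.16, 2.79], [-2.81, 2.81]. Speed limits (rad/s): [1.89, 1.89, 2.22, 3.01, 3.01, 3.01].

INTERFACE

Orientations are given as [roll, pitch, yaw] about the fixed x, y, z axes, in that order (R = Rz(yaw) Ry(pitch) Rx(roll)).
In Python, from cell import telemetry, optics, env gives the robot as it stands.
- The arm moves only by the shell command python3 -m inch 'ROWS' [FORCE]. ROWS is JSON, a list that holds one entry, the list of rows, each a list of 7 numbers: the shift along the world's x, y, z in mm, then the turn, a rotation vector about the world's x, y, z in rad, then the closure, from -1 (fully open) to 1 (shut). A call has 1 to 12 rows; each row shifts and turns the commanded pose from where the row before left it; what a row does not reach is not made up. A row lasts 1/10 s, in which the tool goes at most 50 mm and 8.59 degrees, less where a joint would pass 70% of its speed; a pose out of reach is approached as far as the arm can. A call with a gripper value outside its range is refused whole. The fingers move at their own pace and stop on an object; FORCE is the grip in N (left out, the last holds). Time passes only in rows, so rows that do not move let the fingers close. It gives the time, the measured TCP pose, the force, the opening and the grip force at its end, in the units of the state.
- telemetry.state(): the state, without advancing time (a new reading comes with each control period).
- optics.snapshot(name): name is "scene" or "top"; returns the picture (420x560x3 uint8, blue, green, red); there is no depth.
- optics.camera_params(name): a dict with "fx", "fy", "cx", "cy" (pixels), "distortion" ([k1, k2, p1, p2, k3] as OpenCV has them; the pictures are not rectified), "cam_to_world" (4x4, takes a point from camera to world coordinates). Camera axes: x right, y up, looking along -z (the intrinsics and any distortion apply to the point x, -y, -z); pixel columns grow to the right and rows downward; lengths in mm; the calibration is good to about 2 mm. A picture is of the moment at which its call begins. camera_params takes no time and is no camera call.
- env.hand_in(): hands the job in; it is judged then, once.
The state is a dict: "time_s": time; "joint_pos": joint angles; "qd": joint speeds; "tau": joint torques, N m; "tcp_pos": TCP position; "ee_rot": TCP orientation; "wrist_force": force on the tool from outside, world axes, zero at the start; "ft_torque": the same for the moment, N m; "finger_gap": finger opening in mm; "grasp_force": force on a finger pad.
Only numpy, scipy, OpenCV 4.12 (cv2) and the standard library are available. Lean on these libraries where they do the work, as an engineer would, in place of code of your own. Each camera call takes 0.05 s, during which the arm holds its last target. There are 200 camera calls.

## Working session

There is one attempt and no reset: what is moved stays moved. The work goes in short steps, Python scripts to look and compute and a shell command to move; the robot and the scene stay as the last step left them, time stands still between calls to the robot, and variables do not carry over. Pictures are saved under pics/ and viewed, at most 14 in all, crops included, and the job is handed in when it is done.

```bash
ls; mkdir -p pics; python3 - <<'E'
from cell import telemetry, optics, env
import cv2
print(telemetry.state(), env.tcp_to_grasp)
for n in("scene","top"):
    cv2.imwrite(f"pics/{n}0.png",optics.snapshot(n)); print(optics.camera_params(n))
E
```

```text
pics
{'time_s': 0.0, 'joint_pos': array([-1.36502720e+00,  1.50971634e-01,  1.43799492e+00, -2.53448462e-05,
        1.55378404e+00, -1.34006897e-01]), 'qd': array([-0.00081339, -0.00080511,  0.00096881,  0.00071821,  0.00264828,
       -0.00132032]), 'tau': array([-7.20958269e-04, -7.13052320e+01, -5.70870352e+01, -3.82309599e-04,
        8.66198709e-03,  1.47784044e-05]), 'tcp_pos': array([ 191.5559422 , -541.90977957,  230.7016134 ]), 'ee_rot': array([-3.14044171e+00, -1.29593848e-04,  3.39776400e-01]), 'wrist_force': array([ 0.12405684, -0.02201147, -0.42904941]), 'ft_torque': array([ 0.00228375,  0.02153435, -0.0081469 ]), 'grasp_force': 0.0, 'finger_gap': 85.34182388354243} 18.700000000000003
{'fx': 544.4426751959098, 'fy': 544.4426751959098, 'cx': 275.6055460330343, 'cy': 207.459588734979, 'distortion': array([-0.05047372,  0.        ,  0.        ,  0.        ,  0.        ]), 'cam_to_world': array([[-7.97898841e-01, -3.19790580e-01,  5.10971061e-01,
         1.18068719e+03],
       [ 6.02676616e-01, -4.39757495e-01,  6.65878549e-01,
         1.00760622e+03],
       [ 1.17616668e-02,  8.39254032e-01,  5.43612300e-01,
         8.25203488e+02],
       [ 0.00000000e+00,  0.00000000e+00,  0.00000000e+00,
         1.00000000e+00]])}
{'fx': 532.6310761732336, 'fy': 532.6310761732336, 'cx': 275.2374576452892, 'cy': 205.7872778990174, 'distortion': array([-0.17724217,  0.        ,  0.        ,  0.        ,  0.        ]), 'cam_to_world': array([[-2.15261756e-02,  9.92484282e-01, -1.20463993e-01,
         3.01794946e+02],
       [-9.99560061e-01, -1.89058522e-02,  2.28528393e-02,
         6.59925188e+01],
       [ 2.04036093e-02,  1.20902931e-01,  9.92454621e-01,
         1.43487153e+03],
       [ 0.00000000e+00,  0.00000000e+00,  0.00000000e+00,
         1.00000000e+00]])}
```

View pics/scene0.png

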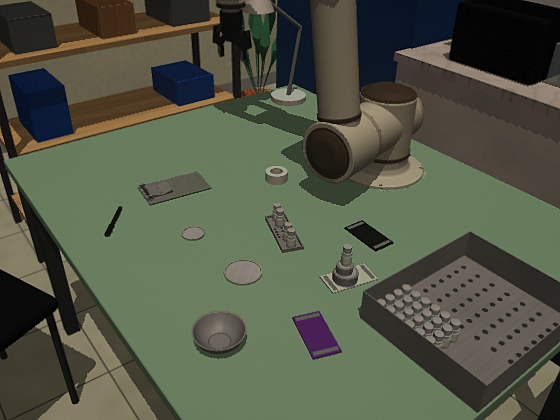

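View pics/top0.png

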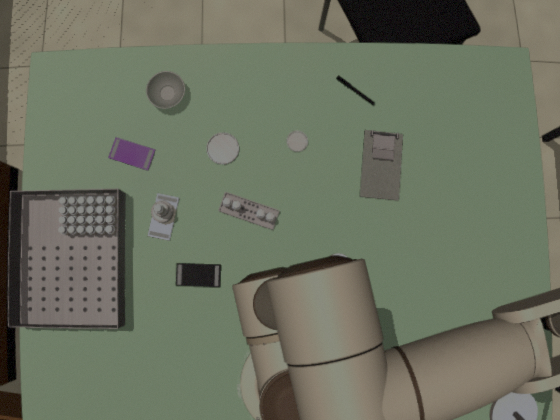

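Top view: stack on card at (164,217), rack (250,210), small dish (298,141), large dish (223,149), board (382,165) with clip at its far (upper) end. The black card (198,275) and purple card (132,153) are decoys.

```bash
cat > h.py <<'E'
import cv2, numpy as np
from cell import telemetry, optics, env
def ray(n,px):
    p=optics.camera_params(n); K=np.array([[p['fx'],0,p['cx']],[0,p['fy'],p['cy']],[0,0,1]])
    u=cv2.undistortPoints(np.array(px,float).reshape(-1,1,2),K,p['distortion']).reshape(-1,2)
    T=p['cam_to_world']; d=np.c_[u[:,0],-u[:,1],-np.ones(len(u))]@T[:3,:3].T
    return T[:3,3],d
def plane(n,px,z):
    o,d=ray(n,px); return (o+d*((z-o[2])/d[:,2])[:,None])[:,:2]
def proj(n,P):
    p=optics.camera_params(n); K=np.array([[p['fx'],0,p['cx']],[0,p['fy'],p['cy']],[0,0,1]])
    T=np.linalg.inv(p['cam_to_world']); c=np.array(P,float).reshape(-1,3)@T[:3,:3].T+T[:3,3]
    c=c*[1,-1,-1]; return cv2.projectPoints(c,np.zeros(3),np.zeros(3),K,p['distortion'])[0].reshape(-1,2)
def blobs(im):
    hsv=cv2.cvtColor(im,cv2.COLOR_BGR2HSV)
    m=((hsv[...,1]<55)|(hsv[...,0]<40)|(hsv[...,0]>90)).astype(np.uint8)*255
    return m,[c for c in cv2.findContours(m,cv2.RETR_EXTERNAL,cv2.CHAIN_APPROX_NONE)[0] if 150<cv2.contourArea(c)<20000]
def rect(n,c,z):
    w=plane(n,c.reshape(-1,2),z).astype(np.float32); return cv2.minAreaRect(w)
E
python3 - <<'E'
from h import *
print(cv2.imread('pics/top0.png')[90,450],cv2.cvtColor(cv2.imread('pics/top0.png'),cv2.COLOR_BGR2HSV)[90,450])
for n in("top","scene"):
    im=cv2.imread(f'pics/{n}0.png'); m,cs=blobs(im)
    for c in cs:
        mm=c.reshape(-1,2).mean(0); r=rect(n,c,5); print(n,mm.round(),np.round(r[0],1),np.round(r[1],1),round(r[2],1))
im=cv2.imread('pics/top0.png')[105:250,100:420]
cv2.imwrite('pics/c1.png',cv2.resize(im,None,fx=2.5,fy=2.5,interpolation=cv2.INTER_CUBIC))
im=cv2.imread('pics/scene0.png')[165:305,135:405]
cv2.imwrite('pics/c2.png',cv2.resize(im,None,fx=2.96,fy=2.96,interpolation=cv2.INTER_CUBIC))
E
```

```text
[101 124 108] [ 51  47 124]
scene [532. 397.] [399.7 804.2] [257.3  85.9] 0.2
scene [316. 335.] [629. 430.] [124.   63.6] 71.1
scene [219. 331.] [784.8 304.3] [117.2 114.8] 22.0
scene [242. 272.] [639.4 177.8] [94.9 87.2] 54.2
scene [348. 271.] [440.3 300.9] [156.3 125.1] 73.6
scene [193. 233.] [655.9 -27. ] [62.  60.3] 54.0
scene [367. 235.] [293.7 246.4] [121.5  63.1] 86.8
scene [283. 229.] [452.6  79.5] [227.2  63.2] 69.4
scene [173. 188.] [ 584.  -264.1] [125.9 191.6] 81.8
scene [276. 175.] [ 297.5 -142.8] [111.6  68.3] 53.9
```

View pics/c1.png

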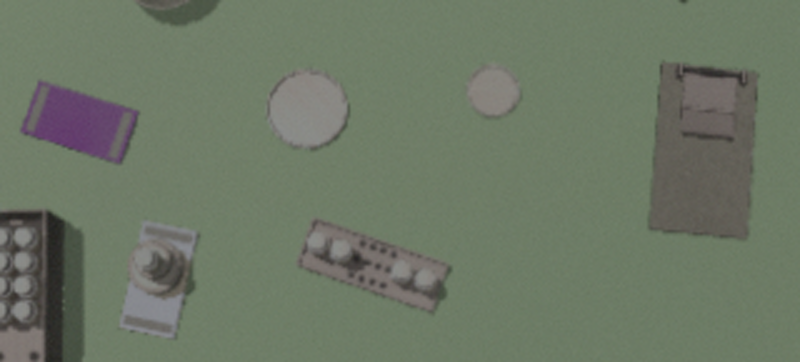

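View pics/c2.png

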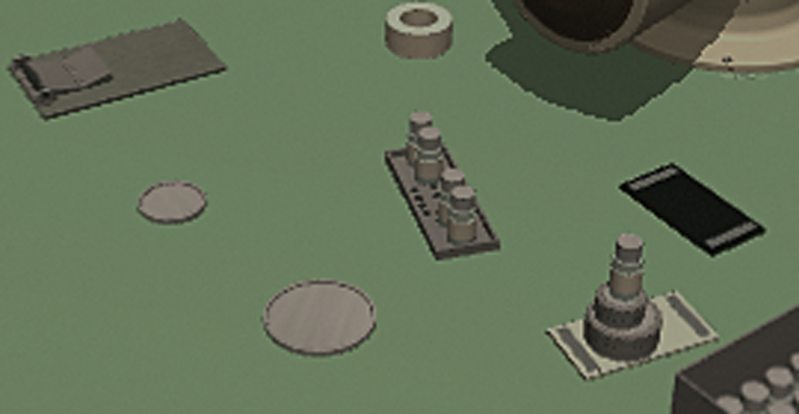

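The crops show the stack (vial, narrow tin, wide tin) on the white card, the rack with its gap, both dishes, and the board with the clip at its upper end. Refining the top mask next.

```bash
python3 - <<'E'
from h import *
for n in("top","scene"):
    im=cv2.GaussianBlur(cv2.imread(f'pics/{n}0.png'),(3,3),0).astype(int)
    g=im[...,1]*2-im[...,0]-im[...,2]
    m=(g<np.median(g)*0.5).astype(np.uint8)*255
    print(np.median(g))
    for c in cv2.findContours(m,cv2.RETR_EXTERNAL,cv2.CHAIN_APPROX_NONE)[0]:
        if not 150<cv2.contourArea(c)<6000: continue
        for z in(2.5,5,6,10):
            r=rect(n,c,z); w=plane(n,c.reshape(-1,2),z).astype(np.float32); e=cv2.fitEllipse(w)
            print(n,c.reshape(-1,2).mean(0).round(),z,np.round(r[0],1),np.round(r[1],1),round(r[2],1),'ell',np.round(e[0],1),np.round(e[1],1))
            if max(r[1])>300: break
E
```

```text
35.0
top [198. 275.] 2.5 [293.8 244.4] [119.   60.9] 87.1 ell [293.8 243.8] [ 65.9 143.7]
top [198. 275.] 5 [293.8 244.1] [118.8  60.7] 87.1 ell [293.8 243.5] [ 65.8 143.5]
top [198. 275.] 6 [293.8 244. ] [118.7  60.7] 87.1 ell [293.9 243.4] [ 65.8 143.4]
top [198. 275.] 10 [293.8 243.5] [118.3  60.5] 87.1 ell [293.9 242.9] [ 65.6 143. ]
top [163. 216.] 2.5 [453.1 340.7] [ 69.8 120.5] 77.2 ell [453.1 338.8] [ 70.8 142.4]
top [163. 216.] 5 [452.8 340.3] [ 69.7 120.3] 77.2 ell [452.9 338.3] [ 70.7 142.2]
top [163. 216.] 6 [452.7 340.1] [ 69.7 120.2] 77.2 ell [452.8 338.1] [ 70.6 142.1]
top [163. 216.] 10 [452.3 339.3] [ 69.5 119.9] 77.2 ell [452.3 337.4] [ 70.4 141.7]
top [249. 210.] 2.5 [464.6 105.3] [158.1  57.6] 69.6 ell [464.6 105.6] [ 61.5 199. ]
top [249. 210.] 5 [464.3 105.2] [157.8  57.5] 69.6 ell [464.3 105.6] [ 61.4 198.7]
top [249. 210.] 6 [464.2 105.2] [157.7  57.5] 69.6 ell [464.2 105.5] [ 61.3 198.6]
top [249. 210.] 10 [463.7 105.1] [157.2  57.3] 69.6 ell [463.8 105.4] [ 61.2 198. ]
top [131. 153.] 2.5 [629.7 428.5] [125.4  66.9] 71.2 ell [629.6 428.5] [ 73.1 149.9]
top [
[... 3924 characters left out ...]
136.4]
scene [284. 232.] 2.5 [460.2 103.2] [162.1  55.4] 70.2 ell [462.8 107.6] [ 60.2 163.3]
scene [284. 232.] 5 [462.4 105.9] [161.6  55.2] 70.2 ell [465.  110.3] [ 60.  162.8]
scene [284. 232.] 6 [463.3 107. ] [161.4  55.1] 70.2 ell [465.9 111.4] [ 59.9 162.6]
scene [284. 232.] 10 [466.8 111.4] [160.6  54.9] 70.2 ell [469.4 115.8] [ 59.6 161.8]
scene [155. 190.] 2.5 [ 630.9 -282.3] [93.1 83.8] 82.9 ell [ 636.8 -284. ] [ 81.8 102.5]
scene [155. 190.] 5 [ 632.6 -278.4] [92.8 83.5] 82.9 ell [ 638.4 -280.1] [ 81.6 102.1]
scene [155. 190.] 6 [ 633.3 -276.8] [92.7 83.4] 82.9 ell [ 639.1 -278.6] [ 81.5 102. ]
scene [155. 190.] 10 [ 635.9 -270.5] [92.2 83. ] 82.9 ell [ 641.7 -272.3] [ 81.1 101.5]
```

```bash
python3 - <<'E'
from h import *
C=np.array([(145,222),(198,232),(175,338),(121,325)])/2.5+[100,105]-0.3
w=plane("top",C,5); print(w.round(1), cv2.minAreaRect(w.astype(np.float32)), w.mean(0))
# vial cap top from two views
ot,dt=ray("top",[(159.2,206.2)]);os_,ds=ray("scene",[(347.5,246)])
A=np.c_[dt[0],-ds[0]];t=np.linalg.lstsq(A,os_-ot,rcond=None)[0];print('cap',ot+dt[0]*t[0],os_+ds[0]*t[1])
# board long edges: line fit per side, from mask contour in approx frame
im=cv2.GaussianBlur(cv2.imread('pics/top0.png'),(3,3),0).astype(int);g=im[...,1]*2-im[...,0]-im[...,2];m=(g<17).astype(np.uint8)*255
for (u,v) in((382,165),(249,210)):
    c=[c for c in cv2.findContours(m,cv2.RETR_EXTERNAL,cv2.CHAIN_APPROX_NONE)[0] if cv2.pointPolygonTest(c,(u,v),False)>0][0]
    z=6 if u>300 else 10
    P=plane("top",c.reshape(-1,2),z).astype(np.float32);r=cv2.minAreaRect(P)
    a=np.radians(-6 if u>300 else 69.6); X=np.array([np.cos(a),np.sin(a)]);Y=np.array([-X[1],X[0]]);q=P-np.array(r[0]);L=95 if u>300 else 78;W=55 if u>300 else 28
    for s in(-1,1):
        k=(abs(q@X)<L*.8)&(s*(q@Y)>W*.7); vx,vy,x0,y0=cv2.fitLine(P[k],cv2.DIST_HUBER,0,.01,.01).ravel(); print('long',s,k.sum(),np.degrees(np.arctan(vy/vx)),(np.array([x0,y0])-r[0])@Y)
        k=(abs(q@Y)<W*.7)&(s*(q@X)>L*.8); vx,vy,x0,y0=cv2.fitLine(P[k],cv2.DIST_HUBER,0,.01,.01).ravel(); print('short',s,k.sum(),np.degrees(np.arctan2(vy,vx)),(np.array([x0,y0])-r[0])@X)
    print(r)
a=cv2.resize(cv2.imread('pics/top0.png')[188:246,140:190],None,fx=8,fy=8,interpolation=cv2.INTER_CUBIC)
b=cv2.resize(cv2.imread('pics/scene0.png')[238:296,318:378],None,fx=6.6,fy=6.6,interpolation=cv2.INTER_CUBIC)
o=np.zeros((470,800,3),np.uint8);o[:464,:400]=a;o[:b.shape[0],400:400+b.shape[1]]=b;cv2.imwrite('pics/c3.png',np.clip(o*1.4,0,255).astype(np.uint8))
E
```

```text
[[515.2 352.6]
 [503.  294.2]
 [388.2 319.4]
 [403.2 378.4]] ((452.1229553222656, 336.5581970214844), (60.89485549926758, 117.5164566040039), 77.64672088623047) [452.39269844 336.16318955]
cap [468.72525115 330.04000914  97.16803982] [462.46342308 336.25612558  97.61362517]
long -1 54 -6.8074517 -52.24116257702016
short -1 28 83.50188 -93.36570073610211
long 1 53 -6.5690527 52.43968635870637
short 1 27 83.5064 92.82472928407196
((584.7966918945312, -262.5291442871094), (108.2774887084961, 189.7217559814453), 83.04102325439453)
long -1 43 70.146576 -27.39021798185845
short -1 13 -19.48939 -76.70633629737206
long 1 44 69.69993 26.931621801919924
short 1 13 -21.181732 77.15608185190288
((463.4451599121094, 105.30795288085938), (156.81349182128906, 57.145835876464844), 69.80665588378906)
```

View pics/c3.png

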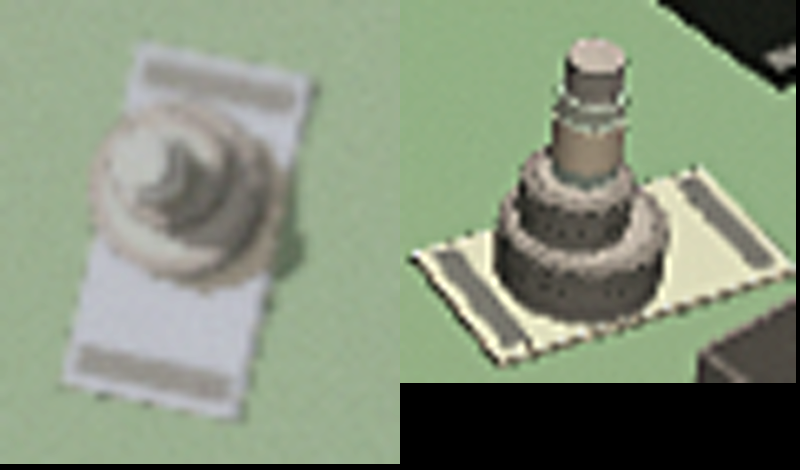

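The crop shows the cap top at zoomed (137,158) in the top view and (597,55) in the scene view. The wide lid centre is about (180,191) and (581,~235), and the card's corners are clear.

```bash
python3 - <<'E'
from h import *
f=lambda x,y:(140+x/8-.44,188+y/8-.44)
g=lambda x,y:(318+(x-400)/6.6-.42,238+y/6.6-.42)
print('cap top',plane("top",[f(137,158)],99),plane("scene",[g(597,56)],99))
print('wide',plane("top",[f(180,191)],29), plane("scene",[g(581,240)],29))
print('narrow',plane("scene",[g(577,182)],49))
w=plane("top",[f(137,42),f(312,78),f(242,418),f(65,382)],5);print(w,w.mean(0))
w=plane("scene",[g(700,168),g(412,257),g(503,366),g(797,272)],5);print(w,w.mean(0))
# predicted pixels for axis at (469,332)
for n,h in(("top",lambda p:((p[:,0]-140+.44)*8,(p[:,1]-188+.44)*8)),("scene",lambda p:((p[:,0]-318+.42)*6.6+400,(p[:,1]-238+.42)*6.6))):
    for z,R in((99,10),(49,12),(49,19),(29,29),(5,29)):
        t=np.linspace(0,6.28,60);P=np.c_[467+R*np.cos(t),333+R*np.sin(t),0*t+z];x,y=h(proj(n,P));print(n,z,R,x.min().round(),x.max().round(),y.min().round(),y.max().round())
E
```

```text
cap top [[465.78176101 336.13060176]] [[464.12574564 337.61597571]]
wide [[463.02192984 335.70987964]] [[472.20032393 346.75534918]]
narrow [[469.89789432 339.90246126]]
[[517.12644635 355.39310533]
 [503.54632578 295.17694618]
 [388.44931682 319.08649248]
 [401.54949482 379.58107366]] [452.66789594 337.30940441]
[[387.81627937 322.80436849]
 [505.29629252 298.24717354]
 [517.78858405 359.75960109]
 [401.54504892 384.87765043]] [453.11155122 341.42219839]
top 99 10 116.0 178.0 123.0 185.0
top 49 12 141.0 213.0 136.0 208.0
top 49 19 120.0 234.0 115.0 230.0
top 29 29 102.0 274.0 93.0 266.0
top 5 29 117.0 286.0 102.0 272.0
scene 99 10 552.0 611.0 35.0 70.0
scene 49 12 535.0 604.0 147.0 191.0
scene 49 19 514.0 625.0 134.0 204.0
scene 29 29 481.0 649.0 161.0 268.0
scene 5 29 477.0 642.0 214.0 322.0
```

```bash
python3 -m inch '[[[11,30,0,0,0,0.036,-1],[11,36,0,0,0,0.036,-1],[11,36,0,0,0,0.036,-1],[11,36,0,0,0,0.036,-1],[11,36,0,0,0,0.036,-1],[11,36,0,0,0,0.036,-1],[11,36,0,0,0,0.036,-1],[11,36,0,0,0,0.036,-1],[11,36,0,0,0,0.036,-1],[11,36,0,0,0,0.036,-1],[11,36,0,0,0,0.036,-1],[11,36,0,0,0,0.036,-1]]]' 40
python3 -m inch '[[[11,36,0,0,0,0.036,-1],[11,36,0,0,0,0.036,-1],[11,36,0,0,0,0.036,-1],[11,36,0,0,0,0.036,-1],[11,36,0,0,0,0.036,-1],[11,36,0,0,0,0.036,-1],[11,36,0,0,0,0.036,-1],[11,36,0,0,0,0.036,-1],[11,36,0,0,0,0.036,-1],[11,36,0,0,0,0.036,-1],[11,36,0,0,0,0.036,-1],[0,0,0,0,0,0,-1]]]'
```

```text
time_s: 1.3
tcp_pos: [323.6, -114.6, 231.2]
ee_rot: [3.141, -0.0, 0.773]
wrist_force: [0.1, -0.3, -0.5]
finger_gap: 85.6
grasp_force: 0.0
time_s: 2.5
tcp_pos: [444.9, 283.0, 230.2]
ee_rot: [-3.14, 0.0, 1.172]
wrist_force: [-0.9, -0.4, -0.2]
finger_gap: 85.2
grasp_force: 0.0
```

```bash
python3 -m inch '[[[10,27,0,0,0,0.023,-1],[10,27,0,0,0,0.023,-1],[0,0,-30,0,0,0,-1],[0,0,-30,0,0,0,-1],[0,0,-30,0,0,0,-1],[0,0,-20,0,0,0,-1],[0,0,0,0,0,0,-1],[0,0,0,0,0,0,-1]]]'
python3 - <<'E'
from h import *
a=optics.snapshot("scene");b=optics.snapshot("top")
A=cv2.resize(a[170:300,290:420],(400,400),interpolation=cv2.INTER_CUBIC);B=cv2.resize(b[150:270,110:230],(400,400),interpolation=cv2.INTER_CUBIC)
cv2.imwrite('pics/d1.png',np.hstack([A,B]))
E
```

```text
time_s: 3.3
tcp_pos: [464.7, 333.7, 121.9]
ee_rot: [-3.141, 0.0, 1.213]
wrist_force: [0.2, 0.5, 0.4]
finger_gap: 85.3
grasp_force: 0.0
```

View pics/d1.png

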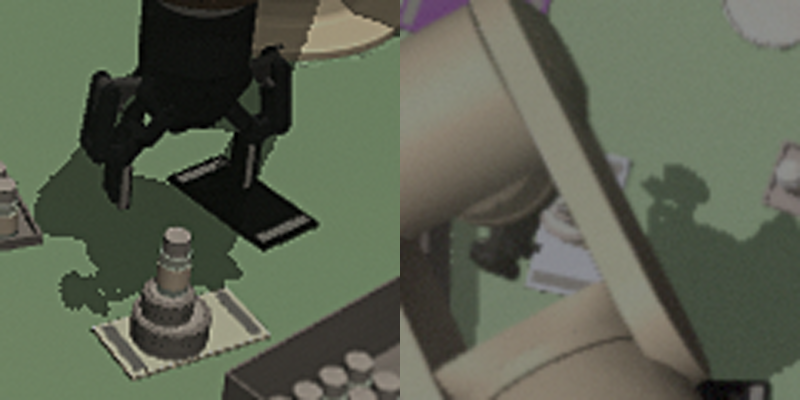

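Finger tips straddle the vial, at about (125,207) and (250,187) in the left crop, with the cap at (177,235). Checking tips against the camera calibration.

```bash
python3 - <<'E'
from h import *
s=telemetry.state();print(s['tcp_pos'],s['joint_pos'].round(2))
p=s['tcp_pos']; y=np.array([-0.938,0.346*1,0])
for z in(0,8,13):
  print(z,[( (q-[290,170])*3.077).round() for q in proj("scene",[p+[0,0,z]-y*42.5,p+[0,0,z],p+[0,0,z]+y*42.5])])
E
```

```text
[465.19350196 334.03282945 122.80591587] [0.49 0.2  1.6  0.   1.34 0.85]
0 [array([120., 215.]), array([175., 205.]), array([229., 196.])]
8 [array([120., 206.]), array([176., 196.]), array([230., 187.])]
13 [array([121., 200.]), array([176., 191.]), array([231., 181.])]
```

```bash
python3 -m inch '[[[0,0,-15,0,0,0,-1],[0,0,-15,0,0,0,-1],[0,0,0,0,0,0,-1],[0,0,0,0,0,0,-1]]]'
python3 - <<'E'
from h import *
s=telemetry.state();p=s['tcp_pos'];print(p,s['ee_rot'])
a=optics.snapshot("scene")
k=8;x0,y0=305,200
A=cv2.resize(a[y0:y0+70,x0:x0+95],None,fx=k,fy=k,interpolation=cv2.INTER_CUBIC);A=np.clip(A*2.2,0,255).astype(np.uint8)
yaw=s['ee_rot'][2];y=np.array([np.sin(yaw),-np.cos(yaw),0]);x=np.array([np.cos(yaw),np.sin(yaw),0])
for z in(0,13):
  for d in(-57,-42.6,0,42.6,57):
    for e in(-11,11):
      q=(proj("scene",[p+[0,0,z]+y*d+x*e])[0]-[x0,y0]+.5)*k;cv2.circle(A,tuple(int(v) for v in q),3,(0,0,255) if z else (255,0,0),-1)
cv2.imwrite('pics/d2.png',A)
E
```

```text
time_s: 3.8
tcp_pos: [464.4, 333.8, 90.8]
ee_rot: [-3.141, 0.001, 1.214]
wrist_force: [-0.7, 0.4, 0.0]
finger_gap: 85.7
grasp_force: 0.0
[464.38369624 333.78419171  90.77358979] [-3.14076163e+00  8.15194134e-04  1.21381159e+00]
```

View pics/d2.png

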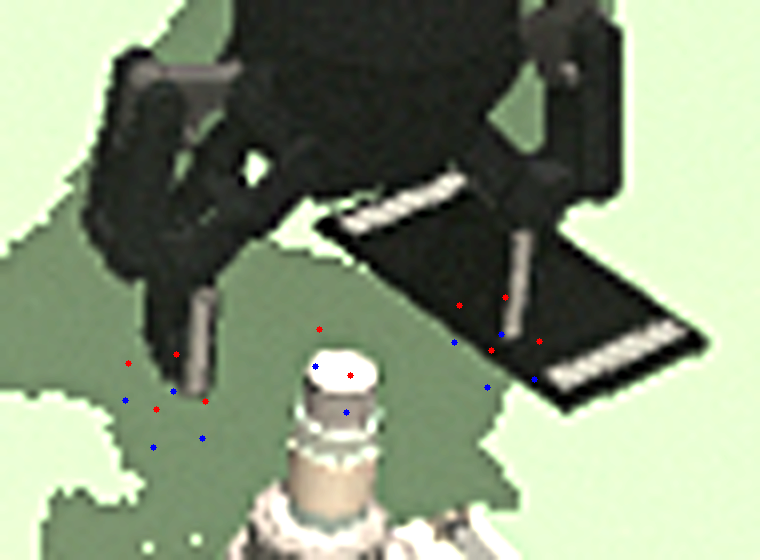

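Pad inner edges appear about 8 zoomed px (1 px) right of prediction, so the scene view is off by about 2 mm. The corrected vial estimate then agrees with the top view: (466,336).

```bash
python3 -m inch '[[[1.5,2.4,-10,0,0,0,-1],[0,0,-11,0,0,0,-1],[0,0,-11,0,0,0,-1],[0,0,0,0,0,0,-1],[0,0,0,0,0,0,0],[0,0,0,0,0,0,0],[0,0,0,0,0,0,0.25],[0,0,0,0,0,0,0.35],[0,0,0,0,0,0,0.45],[0,0,0,0,0,0,0.6],[0,0,0,0,0,0,1],[0,0,0,0,0,0,1]]]' 30
python3 -m inch '[[[0,0,0,0,0,0,1],[0,0,0,0,0,0,1],[0,0,0,0,0,0,1],[0,0,0,0,0,0,1]]]'
```

```text
time_s: 5.05
tcp_pos: [466.3, 336.4, 59.7]
ee_rot: [3.141, -0.0, 1.214]
wrist_force: [-1.2, -1.0, 5.8]
finger_gap: 23.3
grasp_force: 29.3
time_s: 5.45
tcp_pos: [466.3, 336.4, 59.6]
ee_rot: [3.141, -0.0, 1.214]
wrist_force: [-0.7, -1.2, 5.9]
finger_gap: 23.2
grasp_force: 29.3
```

```bash
python3 -m inch '[[[0,0,5,0,0,0,1],[0,0,10,0,0,0,1],[0,0,20,0,0,0,1],[0,0,25,0,0,0,1],[0,0,25,0,0,0,1],[0,-10,10,0,0,0,1],[0,-20,0,0,0,0,1],[0,-25,0,0,0,0,1],[0,-25,0,0,0,0,1],[-2,-25,0,0,0,0,1],[0,-25,0,0,0,0,1],[0,-25,0,0,0,0,1]]]'
python3 -m inch '[[[0,-25,0,0,0,0,1],[0,-25,0,0,0,0,1],[0,-16,0,0,0,0,1],[0,-10,0,0,0,0,1],[0,0,0,0,0,0,1],[0,0,-20,0,0,0,1],[0,0,-20,0,0,0,1],[0,0,-20,0,0,0,1],[0,0,-15,0,0,0,1],[0,0,0,0,0,0,1],[0,0,0,0,0,0,1]]]'
python3 - <<'E'
from h import *
a=optics.snapshot("scene");b=optics.snapshot("top")
A=cv2.resize(a[180:260,240:320],(400,400),interpolation=cv2.INTER_CUBIC);B=cv2.resize(b[170:250,210:290],(400,400),interpolation=cv2.INTER_CUBIC)
cv2.imwrite('pics/d3.png',np.clip(np.hstack([A,B])*1.6,0,255))
E
```

```text
time_s: 6.65
tcp_pos: [463.6, 179.7, 153.9]
ee_rot: [-3.141, 0.0, 1.214]
wrist_force: [0.6, -0.2, 0.1]
finger_gap: 23.0
grasp_force: 29.4
time_s: 7.75
tcp_pos: [464.2, 105.8, 79.6]
ee_rot: [-3.141, -0.0, 1.214]
wrist_force: [0.5, -0.3, -0.3]
finger_gap: 23.0
grasp_force: 29.5[ WARN:0@1.215] global loadsave.cpp:1063 imwrite_ Unsupported depth image for selected encoder is fallbacked to CV_8U.
```

View pics/d3.png

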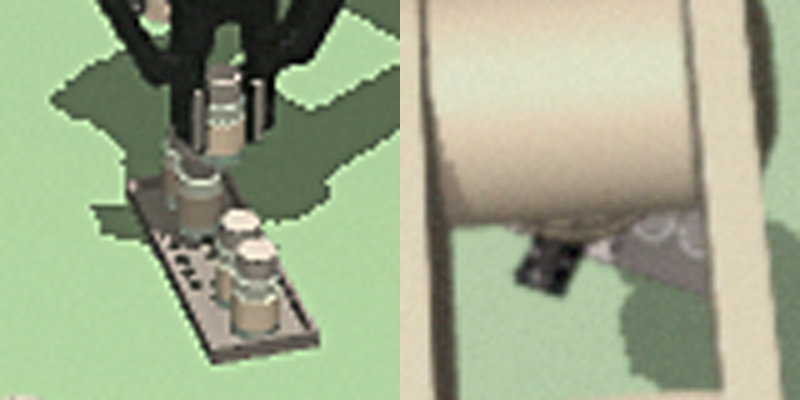

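The vial is held upright above the gap, its bottom at about (224,155). Descending.

```bash
python3 -m inch '[[[0,-0.5,-15,0,0,0.004,1],[0,0,-15,0,0,0,1],[0,0,-15,0,0,0,1],[0,0,-10,0,0,0,1],[0,0,-6,0,0,0,1],[0,0,-2,0,0,0,1],[0,0,-1,0,0,0,1],[0,0,-1,0,0,0,1],[0,0,0,0,0,0,1],[0,0,0,0,0,0,1]]]'
```

```text
time_s: 8.85
tcp_pos: [464.3, 104.8, 14.6]
ee_rot: [3.141, -0.0, 1.218]
wrist_force: [0.0, 0.3, -0.0]
finger_gap: 23.1
grasp_force: 29.5
```

```bash
python3 -m inch '[[[0,0,-0.6,0,0,0,1],[0,0,-0.4,0,0,0,1],[0,0,0,0,0,0,1],[0,0,0,0,0,0,0.42],[0,0,0,0,0,0,0.38],[0,0,0,0,0,0,0.3],[0,0,0,0,0,0,0.2],[0,0,0,0,0,0,0.1],[0,0,0,0,0,0,0.0],[0,0,0,0,0,0,-0.2],[0,0,0,0,0,0,-0.3],[0,0,0,0,0,0,-0.3]]]'
python3 -m inch '[[[0,0,10,0,0,0,-0.3],[0,0,20,0,0,0,-0.3],[0,0,30,0,0,0,-0.3],[0,0,30,0,0,0,-1],[0,0,30,0,0,0,-1],[0,0,30,0,0,0,-1],[0,0,0,0,0,0,-1]]]'
```

```text
time_s: 10.05
tcp_pos: [464.1, 104.8, 13.3]
ee_rot: [-3.142, -0.0, 1.218]
wrist_force: [0.5, 0.5, 0.4]
finger_gap: 55.8
grasp_force: 0.0
time_s: 10.75
tcp_pos: [465.6, 104.9, 167.9]
ee_rot: [3.136, -0.003, 1.218]
wrist_force: [-0.2, -0.0, -0.3]
finger_gap: 85.4
grasp_force: 0.0
```

```bash
python3 -m inch '[[[0,30,0,0,0,0,-1],[0,30,0,0,0,0,-1],[0,30,0,0,0,0,-1],[0,30,0,0,0,0,-1],[0,30,0,0,0,0,-1],[0,30,0,0,0,0,-1],[0,30,0,0,0,0,-1],[1.5,21,-20,0,0,0,-1],[0,0,-30,0,0,0,-1],[0,0,0,0,0,0,-1],[0,0,0,0,0,0,-1]]]'
python3 - <<'E'
from h import *
a=optics.snapshot("scene");b=optics.snapshot("top")
A=cv2.resize(a[180:300,260:380],(400,400),interpolation=cv2.INTER_CUBIC);B=cv2.resize(b[170:250,210:290],(400,400),interpolation=cv2.INTER_CUBIC)
cv2.imwrite('pics/d4.png',np.clip(np.hstack([A,B])*1.6,0,255).astype(np.uint8))
s=telemetry.state();print(s['tcp_pos'])
for nm,n,(x0,y0),k,ox in(("s","scene",(260,180),400/120,0),("t","top",(210,170),5,400)):
    for q in([463.9,105.2,53],[465.5,336,49]): print(nm,q,(proj(n,[q])[0]-[x0,y0]+.5)*k+[ox,0])
E
```

```text
time_s: 11.85
tcp_pos: [465.5, 335.5, 113.7]
ee_rot: [-3.141, 0.001, 1.218]
wrist_force: [0.7, -0.7, 1.6]
finger_gap: 85.5
grasp_force: 0.0
[466.23362385 335.71466852 114.95120458]
s [463.9, 105.2, 53] [ 78.52288887 122.0024401 ]
s [465.5, 336, 49] [283.79840361 280.1854352 ]
t [463.9, 105.2, 53] [592.96593759 194.70090924]
t [465.5, 336, 49] [155.08034673 200.80311552]
```

View pics/d4.png

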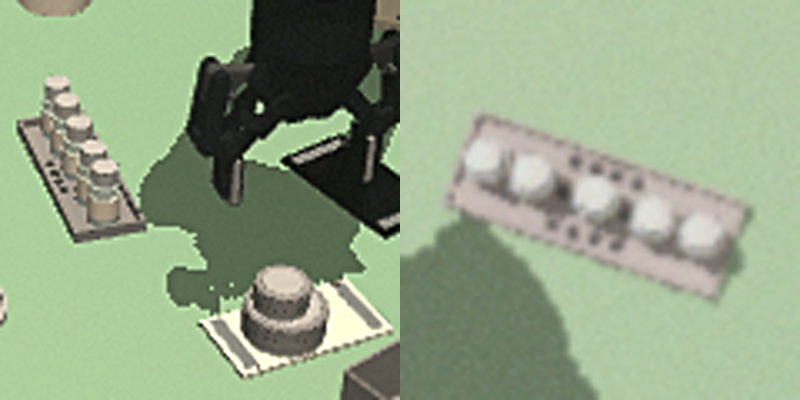

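The vial stands in the middle of the row at (596,197), its neighbours' midpoint being (593,197). The narrow tin lid is at (284,279), as predicted.

```bash
python3 -m inch '[[[0,0,-20,0,0,0,-1],[0,0,-20,0,0,0,-1],[0,0,-20,0,0,0,-1],[0,0,-14,0,0,0,-1],[0,0,-8,0,0,0,-1],[0,0,0,0,0,0,-1],[0,0,0,0,0,0,-0.3],[0,0,0,0,0,0,-0.1],[0,0,0,0,0,0,0.0],[0,0,0,0,0,0,0.1],[0,0,0,0,0,0,0.2],[0,0,0,0,0,0,1]]]' 30
python3 -m inch '[[[0,0,0,0,0,0,1],[0,0,0,0,0,0,1],[0,0,0,0,0,0,1],[0,0,0,0,0,0,1]]]'
```

```text
time_s: 13.15
tcp_pos: [465.8, 335.9, 31.9]
ee_rot: [3.141, -0.001, 1.218]
wrist_force: [-1.1, -1.4, 5.7]
finger_gap: 36.9
grasp_force: 29.6
time_s: 13.55
tcp_pos: [465.8, 335.9, 31.9]
ee_rot: [3.141, -0.001, 1.218]
wrist_force: [-0.9, -1.4, 5.6]
finger_gap: 37.1
grasp_force: 29.6
```

```bash
python3 -m inch '[[[0,0,5,0,0,0,1],[0,0,15,0,0,0,1],[0,0,25,0,0,0,1],[0,0,30,0,0,0,1],[0,0,25,0,0,0,1],[5,-10,0,0,0,0,1],[10,-20,0,0,0,0,1],[13,-25,0,0,0,0,1],[13,-25,0,0,0,0,1],[13,-25,0,0,0,0,1],[13,-25,0,0,0,0,1],[13,-25,0,0,0,0,1]]]'
python3 -m inch '[[[13,-25,0,0,0,0,1],[13,-25,0,0,0,0,1],[13,-25,0,0,0,0,1],[13,-25,0,0,0,0,1],[13,-25,0,0,0,0,1],[13,-25,0,0,0,0,1],[13,-25,0,0,0,0,1],[13,-25,0,0,0,0,1],[13,-25,0,0,0,0,1],[5,-11,0,0,0,0,1],[0,0,0,0,0,0,1],[0,0,0,0,0,0,1]]]'
```

```text
time_s: 14.75
tcp_pos: [546.0, 179.4, 131.6]
ee_rot: [-3.141, 0.0, 1.218]
wrist_force: [0.2, 0.7, -0.6]
finger_gap: 36.7
grasp_force: 30.1
time_s: 15.95
tcp_pos: [667.2, -54.7, 131.2]
ee_rot: [-3.141, -0.0, 1.218]
wrist_force: [0.3, 0.2, -0.7]
finger_gap: 36.8
grasp_force: 30.2
```

```bash
python3 -m inch '[[[-7,12,0,0,0,0,1],[-5.7,12.5,0,0,0,0,1],[0,0,-20,0,0,0,1],[0,0,-25,0,0,0,1],[0,0,-25,0,0,0,1],[0,0,-25,0,0,0,1],[0,0,-15,0,0,0,1],[0,0,-9,0,0,0,1],[0,0,-3,0,0,0,1],[0,0,-2,0,0,0,1],[0,0,0,0,0,0,1],[0,0,0,0,0,0,1]]]'
python3 - <<'E'
from h import *
s=telemetry.state();print(s['tcp_pos'],s['wrist_force'])
a=optics.snapshot("scene");k=8;x0,y0=155,205
A=cv2.resize(a[y0:y0+50,x0:x0+75],None,fx=k,fy=k,interpolation=cv2.INTER_CUBIC)
cv2.imwrite('pics/d5.png',np.clip(A*1.8,0,255).astype(np.uint8))
E
```

```text
time_s: 17.15
tcp_pos: [655.3, -30.8, 8.1]
ee_rot: [3.141, -0.0, 1.218]
wrist_force: [-0.3, -0.3, -0.4]
finger_gap: 37.0
grasp_force: 30.2
[655.2984084  -30.78217783   8.07465859] [-0.3229814  -0.27718138 -0.39386834]
```

View pics/d5.png

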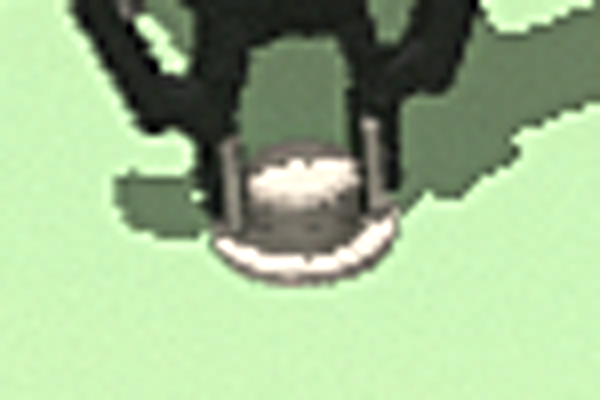

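The tin hangs centred over the small dish, both centred near column 305.

```bash
python3 -m inch '[[[-0.5,0.4,-1,0,0,0,1],[0,0,-1,0,0,0,1],[0,0,0,0,0,0,1],[0,0,0,0,0,0,0.1],[0,0,0,0,0,0,0.05],[0,0,0,0,0,0,0.0],[0,0,0,0,0,0,-0.1],[0,0,0,0,0,0,-0.3],[0,0,0,0,0,0,-0.5],[0,0,0,0,0,0,-0.7],[0,0,0,0,0,0,-0.7]]]'
python3 -m inch '[[[0,0,5,0,0,0,-0.7],[0,0,15,0,0,0,-1],[0,0,30,0,0,0,-1],[0,0,40,0,0,0,-1],[0,0,40,0,0,0,-1],[-10,19,0,0,0,0.1,-1],[-13,25,0,0,0,0.1,-1],[-13,25,0,0,0,0.1,-1],[-13,25,0,0,0,0.1,-1],[-13,25,0,0,0,0.1,-1],[-13,25,0,0,0,0.1,-1],[-13,25,0,0,0,0.1,-1]]]'
python3 -m inch '[[[-13,25,0,0,0,0.1,-1],[-13,25,0,0,0,0.1,-1],[-13,25,0,0,0,0.1,-1],[-13,25,0,0,0,0.1,-1],[-13,25,0,0,0,0.1,-1],[-13,25,0,0,0,0.1,-1],[-13,25,0,0,0,0.1,-1],[-13,25,0,0,0,0.1,-1],[-10,22,0,0,0,0.1,-1],[0,0,0,0,0,0.1,-1],[0,0,0,0,0,0,-1],[0,0,0,0,0,0,-1]]]'
```

```text
time_s: 18.3
tcp_pos: [654.4, -30.3, 5.3]
ee_rot: [-3.141, -0.0, 1.218]
wrist_force: [-0.7, -0.2, -0.1]
finger_gap: 72.3
grasp_force: 0.0
time_s: 19.5
tcp_pos: [565.9, 139.7, 136.8]
ee_rot: [3.14, 0.0, 1.922]
wrist_force: [-0.0, 0.4, 0.2]
finger_gap: 85.6
grasp_force: 0.0
time_s: 20.7
tcp_pos: [452.6, 360.6, 136.1]
ee_rot: [3.141, 0.001, 2.915]
wrist_force: [0.2, 0.0, -0.0]
finger_gap: 85.6
grasp_force: 0.0
```

```bash
python3 -m inch '[[[6,-12,0,0,0,0,-1],[6,-13,0,0,0,0.005,-1],[0,0,-20,0,0,0,-1],[0,0,-20,0,0,0,-1],[0,0,0,0,0,0,-1],[0,0,0,0,0,0,-1]]]'
python3 - <<'E'
from h import *
s=telemetry.state();print(s['tcp_pos'])
a=optics.snapshot("scene");b=optics.snapshot("top")
A=cv2.resize(a[220:300,310:390],(400,400),interpolation=cv2.INTER_CUBIC);B=cv2.resize(b[116:166,272:322],(400,400),interpolation=cv2.INTER_CUBIC)
cv2.imwrite('pics/d6.png',np.clip(np.hstack([A,B])*1.6,0,255).astype(np.uint8))
for z in(29,5):
  t=np.linspace(0,6.28,60);q=(proj("scene",np.c_[465+29*np.cos(t),336+29*np.sin(t),0*t+z])-[310,220]+.5)*5;print(z,q.min(0),q.max(0))
print((proj("top",[[654.5,-30.2,23]])-[272,116]+.5)*8+[400,0])
E
```

```text
time_s: 21.3
tcp_pos: [464.9, 335.0, 95.8]
ee_rot: [-3.141, -0.0, 2.921]
wrist_force: [-0.7, 0.9, 0.2]
finger_gap: 85.6
grasp_force: 0.0
[464.855528   335.046589    95.83353463]
29 [109.55034276 214.3216216 ] [236.46888629 295.27583063]
5 [106.00867296 254.1631932 ] [231.57387429 335.78571692]
[[605.43981434 190.03168999]]
```

View pics/d6.png

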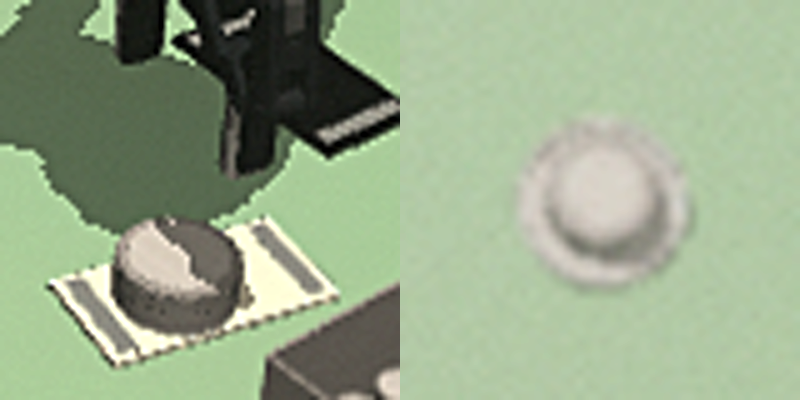

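Narrow tin is centred in the small dish, (605,192) against a predicted (605,190). The wide tin lid spans x 113–244, as predicted plus the 1 px bias.

```bash
python3 -m inch '[[[0,1,-20,0,0,0,-1],[0,0,-20,0,0,0,-1],[0,0,-20,0,0,0,-1],[0,0,-17,0,0,0,-1],[0,0,-10,0,0,0,-1],[0,0,0,0,0,0,-1],[0,0,0,0,0,0,-0.7],[0,0,0,0,0,0,-0.5],[0,0,0,0,0,0,-0.4],[0,0,0,0,0,0,-0.3],[0,0,0,0,0,0,1],[0,0,0,0,0,0,1]]]' 40
python3 -m inch '[[[0,0,0,0,0,0,1],[0,0,0,0,0,0,1],[0,0,0,0,0,0,1],[0,0,0,0,0,0,1]]]'
```

```text
time_s: 22.6
tcp_pos: [464.8, 336.9, 9.4]
ee_rot: [3.141, 0.001, 2.923]
wrist_force: [-3.7, -1.4, 9.3]
finger_gap: 56.6
grasp_force: 40.8
time_s: 23.0
tcp_pos: [464.8, 336.9, 9.4]
ee_rot: [3.141, 0.001, 2.923]
wrist_force: [-2.8, -1.6, 10.2]
finger_gap: 57.0
grasp_force: 40.8
```

```bash
python3 -m inch '[[[0,0,5,0,0,0,1],[0,0,10,0,0,0,1],[0,0,20,0,0,0,1],[0,0,25,0,0,0,1],[0,0,30,0,0,0,1],[7,-7,0,0,0,0,1],[15,-14,0,0,0,0,1],[20,-19,0,0,0,0,1],[20,-19,0,0,0,0,1],[20,-19,0,0,0,0,1],[20,-19,0,0,0,0,1],[20,-19,0,0,0,0,1]]]'
python3 -m inch '[[[20,-19,0,0,0,0,1],[15,-14,0,0,0,0,1],[10,-9,0,0,0,0,1],[5.7,-4,0,0,0,0,1],[0,0,-20,0,0,0,1],[0,0,-25,0,0,0,1],[0,0,-20,0,0,0,1],[0,0,-15,0,0,0,1],[0,0,-7,0,0,0,1],[0,0,-3,0,0,0,1],[0,0,0,0,0,0,1],[0,0,0,0,0,0,1]]]'
```

```text
time_s: 24.2
tcp_pos: [587.1, 219.5, 98.2]
ee_rot: [-3.141, -0.0, 2.923]
wrist_force: [0.4, -0.2, -1.8]
finger_gap: 56.5
grasp_force: 43.1
time_s: 25.4
tcp_pos: [637.6, 174.8, 9.2]
ee_rot: [3.141, 0.001, 2.923]
wrist_force: [0.5, -0.6, -0.8]
finger_gap: 56.2
grasp_force: 43.1
```

```bash
python3 -m inch '[[[0,0,-1,0,0,0,1],[0,0,-0.8,0,0,0,1],[0,0,0,0,0,0,1],[0,0,0,0,0,0,-0.33],[0,0,0,0,0,0,-0.38],[0,0,0,0,0,0,-0.45],[0,0,0,0,0,0,-0.55],[0,0,0,0,0,0,-0.7],[0,0,0,0,0,0,-0.85],[0,0,0,0,0,0,-1],[0,0,0,0,0,0,-1],[0,0,0,0,0,0,-1]]]'
python3 -m inch '[[[0,0,5,0,0,0,-1],[0,0,15,0,0,0,-1],[0,0,30,0,0,0,-1],[0,0,30,0,0,0,-1],[-15,14,20,0,0,0,-1],[-20,18,0,0,0,0,-1],[-20,18,0,0,0,0,-1],[-25,22,0,0,0,0,-1],[-25,22,0,0,0,0,-1],[-25,22,0,0,0,0,-1],[-25,22,0,0,0,0,-1],[-25,22,0,0,0,0,-1]]]'
python3 -m inch '[[[0,0,0,0,0,0,-1],[0,0,0,0,0,0,-1]]]'
python3 - <<'E'
from h import *
a=optics.snapshot("scene");b=optics.snapshot("top")
A=cv2.resize(a[225:300,310:385],(400,400),interpolation=cv2.INTER_CUBIC);B=cv2.resize(b[116:181,190:255],(400,400),interpolation=cv2.INTER_CUBIC)
cv2.imwrite('pics/d7.png',np.clip(np.hstack([A,B])*1.6,0,255).astype(np.uint8))
print((proj("top",[[637.6,174.8,27]])-[190,116]+.5)*400/65+[400,0])
P=[[452.8+sx*60*np.cos(a)-sy*31*np.sin(a),337.5+sx*60*np.sin(a)+sy*31*np.cos(a),5] for a in[np.radians(-12.7)] for sx in(1,-1) for sy in(1,-1)]
print((proj("scene",P)-[310,225]+.5)*400/75)
E
```

```text
time_s: 26.6
tcp_pos: [637.1, 174.7, 6.4]
ee_rot: [-3.141, -0.0, 2.923]
wrist_force: [0.9, 0.1, -0.1]
finger_gap: 85.4
grasp_force: 0.0
time_s: 27.8
tcp_pos: [456.2, 335.6, 108.0]
ee_rot: [3.141, 0.001, 2.923]
wrist_force: [1.1, 0.9, 0.1]
finger_gap: 85.3
grasp_force: 0.0
time_s: 28.0
tcp_pos: [457.0, 335.2, 107.8]
ee_rot: [3.141, 0.001, 2.924]
wrist_force: [-0.3, -0.3, 0.6]
finger_gap: 85.2
grasp_force: 0.0
[[598.45167598 189.38746665]]
[[117.37549047 359.14580861]
 [ 47.86829076 271.74573462]
 [358.0861883  284.39580522]
 [282.40464302 202.5773773 ]]
```

View pics/d7.png

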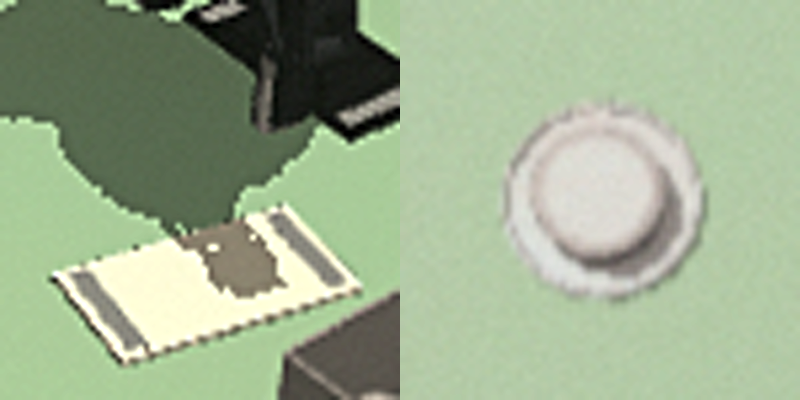

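Card corners are seen at (120,362), (50,276), (362,290) and (285,204), as predicted, so it has not moved. The wide tin is well inside the large dish. Next I grip the card 25 mm behind its centre.

```bash
python3 -m inch '[[[-14,4,0,0,0,0,-0.65],[-14.5,3.7,0,0,0,-0.003,-0.65],[0,0,-25,0,0,0,-0.65],[0,0,-25,0,0,0,-0.65],[0,0,-25,0,0,0,-0.65],[0,0,-20,0,0,0,-0.65],[0,0,-5,0,0,0,-0.65],[0,0,0,0,0,0,-0.65],[0,0,0,0,0,0,-0.65]]]' 60
python3 -m inch '[[[0,0,-2,0,0,0,-0.65],[0,0,-2,0,0,0,-0.65],[0,0,0,0,0,0,-0.65]]]'
python3 -m inch '[[[0,0,-2,0,0,0,-0.65],[0,0,0,0,0,0,-0.65]]]'
```

```text
time_s: 29.0
tcp_pos: [428.9, 342.7, 7.6]
ee_rot: [3.141, 0.001, 2.92]
wrist_force: [-0.2, 0.3, 0.6]
finger_gap: 70.5
grasp_force: 0.0
time_s: 29.3
tcp_pos: [428.6, 342.4, 2.6]
ee_rot: [3.142, 0.0, 2.92]
wrist_force: [0.2, 0.9, -0.7]
finger_gap: 70.3
grasp_force: 0.0
time_s: 29.5
tcp_pos: [428.5, 342.4, 0.3]
ee_rot: [-3.141, -0.0, 2.92]
wrist_force: [0.2, -0.4, 0.2]
finger_gap: 70.2
grasp_force: 0.0
```

```bash
python3 -m inch '[[[0,0,-2,0,0,0,-0.65],[0,0,0,0,0,0,-0.65]]]'
python3 -m inch '[[[0,0,-1.5,0,0,0,-0.65],[0,0,0,0,0,0,-0.65]]]'
python3 -m inch '[[[0,0,-1.5,0,0,0,-0.65],[0,0,0,0,0,0,-0.65]]]'|grep -v rot
```

```text
time_s: 29.7
tcp_pos: [428.5, 342.3, -1.8]
ee_rot: [-3.141, -0.0, 2.92]
wrist_force: [-0.5, -0.8, -0.2]
finger_gap: 70.9
grasp_force: 0.0
time_s: 29.9
tcp_pos: [428.5, 342.4, -3.2]
ee_rot: [-3.141, -0.0, 2.92]
wrist_force: [-0.0, 0.4, -0.2]
finger_gap: 70.5
grasp_force: 0.0
time_s: 30.1
tcp_pos: [428.6, 342.4, -4.7]
wrist_force: [-0.2, 0.1, 1.1]
finger_gap: 70.4
grasp_force: 0.0
```

```bash
python3 -m inch '[[[0,0,-1,0,0,0,-0.65],[0,0,0,0,0,0,-0.65]]]'|egrep 'pos|wrist'
python3 -m inch '[[[0,0,-1,0,0,0,-0.65],[0,0,0,0,0,0,-0.65]]]'|egrep 'pos|wrist'
python3 -m inch '[[[0,0,-1,0,0,0,-0.65],[0,0,0,0,0,0,-0.65]]]'|egrep 'pos|wrist'
```

```text
tcp_pos: [428.6, 342.4, -5.7]
wrist_force: [0.2, 0.4, -0.1]
tcp_pos: [428.6, 342.4, -6.6]
wrist_force: [-0.5, -0.2, -0.0]
tcp_pos: [428.6, 342.4, -7.6]
wrist_force: [-0.3, -0.0, -0.1]
```

```bash
python3 -m inch '[[[0,0,-0.7,0,0,0,-0.65],[0,0,0,0,0,0,-0.65]]]'|egrep 'pos|wrist'
python3 -m inch '[[[0,0,-0.7,0,0,0,-0.65],[0,0,0,0,0,0,-0.65]]]'|egrep 'pos|wrist'
```

```text
tcp_pos: [428.6, 342.4, -7.8]
wrist_force: [-2.9, -2.6, 8.4]
tcp_pos: [428.7, 342.5, -7.9]
wrist_force: [-6.4, -4.4, 18.6]
```

```bash
python3 -m inch '[[[0,0,4.2,0,0,0,-0.65],[0,0,0,0,0,0,-0.6],[0,0,0,0,0,0,-0.55],[0,0,0,0,0,0,-0.5],[0,0,0,0,0,0,-0.45],[0,0,0,0,0,0,0],[0,0,0,0,0,0,1],[0,0,0,0,0,0,1],[0,0,0,0,0,0,1],[0,0,0,0,0,0,1]]]'
```

```text
time_s: 32.1
tcp_pos: [428.7, 342.4, -4.3]
ee_rot: [-3.142, 0.0, 2.92]
wrist_force: [-3.3, -1.6, 10.2]
finger_gap: 59.5
grasp_force: 62.5
```

```bash
python3 -m inch '[[[0,0,3,0,0,0,1],[0,0,7,0,0,0,1],[0,0,15,0,0,0,1],[0,0,20,0,0,0,1],[0,0,25,0,0,0,1],[0,0,25,0,0,0,1],[0,0,0,0,0,0,1],[0,0,0,0,0,0,1]]]'
python3 - <<'E'
from h import *
a=optics.snapshot("scene");b=optics.snapshot("top")
A=cv2.resize(a[195:295,300:400],(400,400),interpolation=cv2.INTER_CUBIC);B=cv2.resize(b[165:265,120:220],(400,400),interpolation=cv2.INTER_CUBIC)
cv2.imwrite('pics/d8.png',np.clip(np.hstack([A,B])*1.6,0,255).astype(np.uint8))
p=telemetry.state()['tcp_pos'];print(p);c=[452.8,337.5]+(p[:2]-[428.4,343])
P=[[c[0]+sx*60*np.cos(a)-sy*31*np.sin(a),c[1]+sx*60*np.sin(a)+sy*31*np.cos(a),p[2]+4.3+5] for a in[np.radians(-12.7)] for sx in(1,-1) for sy in(1,-1)]
print((proj("scene",P)-[300,195]+.5)*4)
E
```

```text
time_s: 32.9
tcp_pos: [428.7, 342.5, 90.7]
ee_rot: [3.141, 0.001, 2.92]
wrist_force: [-0.5, -1.0, -1.4]
finger_gap: 59.6
grasp_force: 64.5
[428.2404494  342.17248275  89.49914007]
[[139.19391171 256.86777866]
 [ 84.40862679 193.5941264 ]
 [326.86800521 203.1417623 ]
 [267.08214224 144.06443914]]
```

View pics/d8.png

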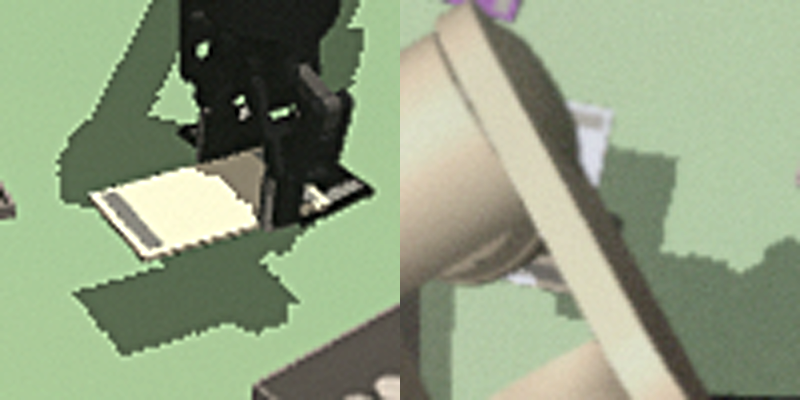

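Card is held flat. Its front corners at (147,258) and (90,195) match prediction within about 1 px. Moving to the board.

```bash
python3 -m inch '[[[0,-5,15,0,0,0,1],[2,-12,10,0,0,0,1],[2,-20,0,0,0,0,1],[3,-25,0,0,0,0.005,1],[3,-30,0,0,0,0.005,1],[3,-30,0,0,0,0.005,1],[3,-30,0,0,0,0.005,1],[3,-30,0,0,0,0.005,1],[3,-30,0,0,0,0.005,1],[3,-30,0,0,0,0.005,1],[3,-30,0,0,0,0.005,1],[3,-30,0,0,0,0.005,1]]]'
python3 -m inch '[[[3,-30,0,0,0,0.005,1],[3,-30,0,0,0,0.005,1],[3,-30,0,0,0,0.005,1],[3,-30,0,0,0,0.005,1],[3,-30,0,0,0,0.005,1],[3,-30,0,0,0,0.005,1],[3,-30,0,0,0,0.005,1],[3,-30,0,0,0,0.005,1],[3,-20,0,0,0,0.005,1],[3,-15,0,0,0,0.005,1],[0,-5,0,0,0,0.005,1],[0,0,0,0,0,0.005,1]]]'
python3 -m inch '[[[0,0,0,0,0,0,1],[0,0,0,0,0,0,1]]]'
```

```text
time_s: 34.2
tcp_pos: [459.5, 38.5, 116.2]
ee_rot: [-3.141, 0.001, 2.965]
wrist_force: [0.4, -0.8, -0.6]
finger_gap: 59.5
grasp_force: 64.6
time_s: 35.4
tcp_pos: [489.4, -239.8, 115.4]
ee_rot: [-3.142, -0.0, 3.025]
wrist_force: [0.2, 0.3, -0.5]
finger_gap: 59.1
grasp_force: 64.6
time_s: 35.6
tcp_pos: [489.6, -238.8, 115.4]
ee_rot: [-3.142, 0.0, 3.026]
wrist_force: [0.5, 0.5, -0.4]
finger_gap: 59.1
grasp_force: 64.6
```

```bash
python3 -m inch '[[[3,-7,0,0,0,0,1],[3,-6.2,0,0,0,0,1],[0,0,-20,0,0,0,1],[0,0,-25,0,0,0,1],[0,0,-25,0,0,0,1],[0,0,-20,0,0,0,1],[0,0,-10,0,0,0,1],[0,0,-5,0,0,0,1],[0,0,-3,0,0,0,1],[0,0,-2,0,0,0,1],[0,0,0,0,0,0,1],[0,0,0,0,0,0,1]]]'
python3 -m inch '[[[0,0,-1,0,0,0,1],[0,0,-1,0,0,0,1],[0,0,0,0,0,0,1],[0,0,0,0,0,0,1]]]'
```

```text
time_s: 36.8
tcp_pos: [495.9, -252.9, 5.8]
ee_rot: [-3.141, 0.001, 3.025]
wrist_force: [0.4, -0.6, -0.0]
finger_gap: 59.4
grasp_force: 64.6
time_s: 37.2
tcp_pos: [495.6, -252.8, 3.3]
ee_rot: [-3.142, -0.0, 3.025]
wrist_force: [-0.2, -0.1, -0.4]
finger_gap: 59.4
grasp_force: 64.6
```

```bash
python3 -m inch '[[[0,0,-0.6,0,0,0,1],[0,0,-0.6,0,0,0,1],[0,0,0,0,0,0,1],[0,0,0,0,0,0,1]]]'
python3 -m inch '[[[5,-0.6,0,0,0,0,1],[5,-0.6,0,0,0,0,1],[5,-0.6,0,0,0,0,1],[5,-0.6,0,0,0,0,1],[5,-0.6,0,0,0,0,1],[5,-0.6,0,0,0,0,1],[5,-0.6,0,0,0,0,1],[0,0,0,0,0,0,1]]]'
```

```text
time_s: 37.6
tcp_pos: [495.6, -252.8, 2.0]
ee_rot: [-3.142, -0.0, 3.025]
wrist_force: [0.7, 0.5, 0.1]
finger_gap: 59.5
grasp_force: 64.6
time_s: 38.4
tcp_pos: [531.2, -257.1, 2.0]
ee_rot: [-3.141, 0.0, 3.025]
wrist_force: [-0.4, -1.0, -0.2]
finger_gap: 59.6
grasp_force: 64.6
```

```bash
python3 -m inch '[[[4,-0.5,0,0,0,0,1],[4,-0.5,0,0,0,0,1],[4,-0.5,0,0,0,0,1],[4,-0.5,0,0,0,0,1],[4,-0.5,0,0,0,0,1],[0,0,0,0,0,0,1]]]'
python3 -m inch '[[[4,-0.4,0,0,0,0,1],[4,-0.4,0,0,0,0,1],[4,-0.5,0,0,0,0,1],[4,-0.5,0,0,0,0,1],[0,0,0,0,0,0,1],[0,0,0,0,0,0,1]]]'
```

```text
time_s: 39.0
tcp_pos: [551.4, -259.7, 2.1]
ee_rot: [-3.141, 0.001, 3.025]
wrist_force: [1.6, -0.6, -0.8]
finger_gap: 59.4
grasp_force: 64.6
time_s: 39.6
tcp_pos: [567.0, -261.4, 2.1]
ee_rot: [-3.141, 0.001, 3.025]
wrist_force: [2.9, -0.2, -1.4]
finger_gap: 59.7
grasp_force: 64.6
```

```bash
python3 -m inch '[[[0,0,0,0,0,0,-0.4],[0,0,0,0,0,0,-0.45],[0,0,0,0,0,0,-0.5],[0,0,0,0,0,0,-0.6],[0,0,0,0,0,0,-0.7],[0,0,0,0,0,0,-0.7],[0,0,5,0,0,0,-0.8],[0,0,20,0,0,0,-0.8],[0,0,40,0,0,0,-0.8],[0,0,50,0,0,0,-0.8],[-30,0,40,0,0,0,-0.8],[-40,0,0,0,0,0,-0.8]]]'
python3 -m inch '[[[-40,40,0,0,0,0,-0.8],[-40,40,0,0,0,0,-0.8],[-30,40,0,0,0,0,-0.8],[-20,40,0,0,0,0,-0.8],[0,40,0,0,0,0,-0.8],[0,40,0,0,0,0,-0.8],[0,0,0,0,0,0,-0.8]]]'
python3 - <<'E'
from h import *
a=optics.snapshot("scene");b=optics.snapshot("top");cv2.imwrite('pics/e_s.png',a);cv2.imwrite('pics/e_t.png',b)
A=cv2.resize(a[160:220,130:220],(400,267),interpolation=cv2.INTER_CUBIC);B=cv2.resize(b[120:210,340:420],(400,450),interpolation=cv2.INTER_CUBIC)
C=cv2.resize(a[180:310,150:310],(400,325),interpolation=cv2.INTER_AREA)
o=np.zeros((592,800,3),np.uint8);o[:267,:400]=A;o[267:592,:400]=C;o[:450,400:]=B
cv2.imwrite('pics/d9.png',np.clip(o*1.5,0,255).astype(np.uint8))
X=np.array([.9932,-.1167]);Y=np.array([.1167,.9932])
for cx in(7,):
  P=[np.r_[[584.8,-262.5]+X*(cx+sx*60)+Y*sy*31,11] for sx in(1,-1) for sy in(1,-1)]
  print((proj("top",P)-[340,120]+.5)*5+[400,0]);print((proj("scene",P)-[130,160]+.5)*400/90)
E
```

```text
time_s: 40.8
tcp_pos: [498.2, -262.3, 162.9]
ee_rot: [-3.137, 0.007, 3.026]
wrist_force: [0.3, -0.7, -1.1]
finger_gap: 76.7
grasp_force: 0.0
time_s: 41.5
tcp_pos: [375.5, -27.1, 157.8]
ee_rot: [3.141, 0.001, 3.029]
wrist_force: [0.3, -0.6, 1.1]
finger_gap: 77.0
grasp_force: 0.0
[[563.68668542  99.10997666]
 [673.1062957  111.01836005]
 [549.10143406 311.52834535]
 [659.98048078 322.89052417]]
[[114.35355226 161.11920338]
 [ 81.95545498 117.89832237]
 [288.05680403 114.26506119]
 [251.80489075  73.63883429]]
```

View pics/d9.png

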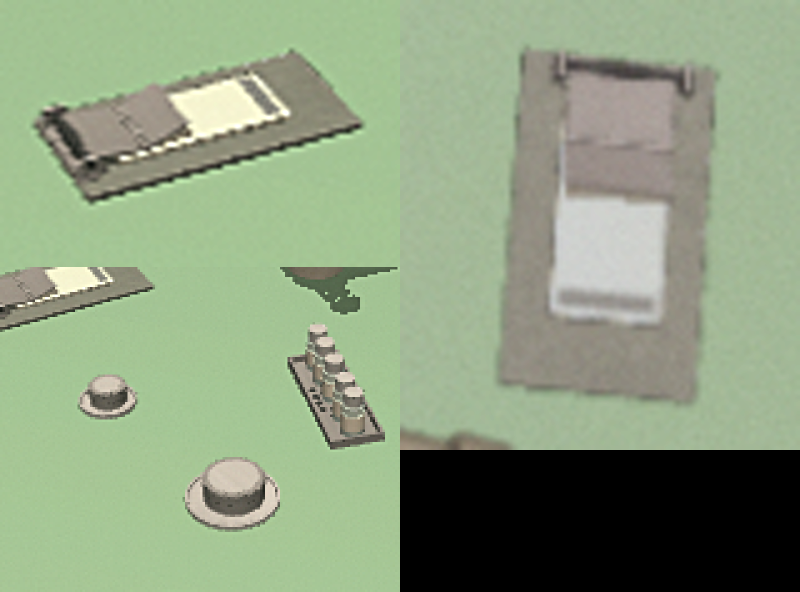

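Card rear corners at (551,313) and (660,323) match the prediction for board x ≈ 7. The front runs under the clip, and the vial and both tins are in place.

```bash
python3 -c "
from cell import env
print(env.hand_in())"
```

```text
the job is handed in; nothing more can be done
None
```

I handed the job in at about 41.5 s of the 125 s: in the last pictures the vial stands in the rack gap, both tins lie in their dishes, and the card is flat under the clip at board x ≈ 6–7 mm; the hand-in returned no verdict.

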